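# Move the safety cap to the open jar

### The arm

A 6-joint arm with a two-finger parallel gripper is mounted at the origin on the work surface. World frame = base frame: x ahead of the robot, y to its left, z up, the work surface at z = 0. Lengths are in m, angles in rad, forces in N, time in s.
With the tool pointing down it reaches from about 0.35 to 1 m from the base axis. Payload 7.1 kg.
Tool frame: the origin (TCP) lies on the centre line of the jaws, within the pads' length; the fingertips stand 14 mm ahead of it and the grasp point (between the pads) lies 5 mm behind it; z points along the fingers, y is the line along which they close (so a half turn about z gives the same grasp; the last joint's range is limited). The gripper opens to 85 mm and grips with 20 to 120 N. Pads are 22 mm wide; open, the fingers measure 114 mm over their backs; the gripper's body (76 mm by 85 mm) begins 54 mm behind the grasp point. The pads swing forward as they close: fully open they stand 13 mm farther back than shut.
Start: joints at [1.164, 0.423, 1.63, -0, 1.089, -0.019], TCP at [0.236, 0.579, 0.245] pointing down, gripper open.
Joint ranges: [-3, 3], [-0.9, 2.11], [0.09, 2.58], [-1.31, 4.45], [0.11, 2.69], [-2.54, 2.54]. Speed limits (rad/s): [2.39, 2.39, 3.01, 3.14, 3.14, 3.14].

### API

Orientations are given as a unit quaternion [w, x, y, z].
In Python, from cell import manip gives the robot as it stands.
- The arm moves only by the tool move_arm, never from a script. Its argument "commands" is text: rows parted by semicolons, each of 6 numbers parted by spaces: the shift along the tool's x, y, z normalised to -1 to 1, where 1 is 800 mm, then the turn, a rotation vector about the tool's x, y, z normalised to -1 to 1, where 1 is 30 degrees. In form: x y z rx ry rz; .... A call has exactly 8 rows; each row is the pose to reach, as a shift and turn from the pose commanded when the call began, along the tool's axes at that moment; what a row does not reach only later rows make up. A row lasts 1/10 s, in which the tool goes at most 50 mm and 8.59 degrees, less where a joint would pass 70% of its speed; a pose out of reach is approached as far as the arm can. A call with a number of a shift or a turn outside -1 to 1 is refused whole. A call with a gripper value outside its range is refused whole. "grip" is the opening, from 0 (shut) to 1 (fully open), set as the call begins (left out, the last holds). The fingers move at their own pace and stop on an object; "squeeze" is the grip in N (left out, the last holds). Time passes only in rows, so rows that repeat a pose let the fingers close, or fill a call up. It gives the time, the measured TCP pose, the force, the opening and the grip force at its end, in the units of the state.
- manip.get_obs(): the state, without advancing time (a new reading comes with each control period).
- manip.snapshot(name): name is "side" or "top"; returns the picture (480x640x3 uint8, red, green, blue); there is no depth.
- manip.camera_model(name): a dict with "camera_matrix" (3x3 intrinsics, pixels), "position" and "rotation" of the camera in the world. Camera axes: x right, y down, z forward; pixel columns grow to the right and rows downward; lengths in m; the calibration is good to about 2 mm. A picture is of the moment at which its call begins. camera_model takes no time and is no camera call.
- manip.job_done(): hands the job in; it is judged then, once.
Trained networks look in the newest picture that a camera, given by its name, has taken for a name from the list of things; names that differ only in an ending like _2 or _b are one class to them, and where a whole thing is asked for, a point or a joint stands for the part that bears it (a point fixed in the world has none). Each returns a list of dicts, best first, with "confidence" (0 to 1); they miss things now and then, are a little off and sometimes report something else, mostly with a low value. They report only what shows in the picture. A call takes as long as a camera call. They do not tell look-alikes from the thing itself.
- manip.find_in(camera, name): "rect" ([left, top, right, bottom] as shares, 0 to 1, of the picture: columns of its width, rows of its height, round what is visible of it).
- manip.regions_of(camera, name): "pixels" (480x640 bool, what is visible of it) and "rect" ([left, top, right, bottom] as shares, 0 to 1, of the picture: columns of its width, rows of its height, round what is visible of it).
The state is a dict: "time": time; "q": joint angles; "joint_vel": joint speeds; "tau": joint torques, N m; "position": TCP position; "ee_rot": TCP orientation; "contact_force": force on the tool from outside, world axes, zero at the start; "moment": the same for the moment, N m; "opening": finger opening in m; "finger_force": force on a finger pad.
Only numpy, scipy, OpenCV 4.12 (cv2) and the standard library are available. Lean on these libraries where they do the work, as an engineer would, in place of code of your own. Each camera call takes 0.05 s, during which the arm holds its last target. There are 200 camera calls.

### The job

Two identical safety jars stand in blue bottle carriers: one wears the only push-and-turn safety cap, the other stands open. Press the cap down firmly and turn it anticlockwise to free it, set it down right way up on the table and let go to take it again the other way round (at each jar the neighbouring bottles leave room for fingers on two sides only), then fit it on the open jar, press down firmly, turn it clockwise to its stop and let it spring up, locked. Never force it round without pressing, and leave the tape roll, glue bottle and glass pot where they stand.

Things in the scene. Friction and masses are not known exactly. Their poses are not given: they have to be found in the camera images.
- cap: White round safety cap, 60 mm across, 30 mm tall, about 75 g; a raised rib (50 x 7 mm, 4 mm high) crosses its top. Origin: centre of its underside; z up, x along the rib. Starts locked on jar A. Can be gripped round the skirt in any direction. Two inner lugs (8 mm wide, 5 mm tall) at the skirt's foot lie under the rib's two ends, so a half turn gives the same cap.
- cap_top (a point): Centre of the rib's top, 34 mm above the cap's underside; axes as cap. Inside the cap is a sprung liner that the jar's rim pushes on: about 4 N at first touch, 7 N at the locked height, 13 N when pressed 7 mm below the locked height; it bottoms out 9 mm below it.
- carrier_a: Fixed blue carrier, 176 x 86 x 60 mm tall: jar A (starts capped) in the middle and fixed paint bottles (40 mm across, 172 tall), axes 58 mm to either side. Origin: on the jar's axis at table level, z up, x = the rib when LOCKED. The row (long side) runs 115 deg anticlockwise from x seen from above, so fingers have room only within some 50 deg of the line 25 deg anticlockwise from x.
- carrier_b: The same carrier with jar B, which starts open. Origin: on the jar's axis at table level, z up, x = the rib when LOCKED. But here the row (long side) runs 25 deg anticlockwise from x seen from above, so fingers have room only within some 50 deg of the line 115 deg anticlockwise from x. Jar: body 72 mm across, shoulder 95 mm above the table.
- carrier_a_neck (a point): On jar A's axis, 120 mm above the table, at the underside of the neck's flange (flange 50 mm across, 5 mm thick; neck 38 mm across, its rim 8 mm above this point). Axes as carrier_a. A locked cap has its underside 5 mm below this point.
- carrier_b_neck (a point): The same on jar B, axes as carrier_b. A cap put on over the slots (within 5 deg and 1.5 mm) rests on its spring, underside 2 mm below this point. A 5 mm tooth under the flange bars the turn: on either jar the cap turns only with its underside pressed 11 to 14 mm below this point (locked: 5 mm; best 12 mm).
- carrier_a_slot (a point): One of jar A's two entry slots, 24 mm from the axis, 50 deg (0.873 rad) anticlockwise from x of carrier_a seen from above; the other is opposite. Small ridges on the jar's shoulder mark them. Turn the pressed cap 50 deg anticlockwise from locked: its rib then lies over the slots and it lifts off.
- carrier_b_slot (a point): The same on jar B: slots 50 deg anticlockwise from x of carrier_b. The cap goes on with its rib over the slots, is pressed and turned 50 deg clockwise to the stop (about 5 deg of play there), then springs up some 7 mm into the lock.
- tape: Cardboard-brown tape roll lying flat, 84 mm across, 24 mm high; origin at the centre of its underside. Leave it alone.
- glue: White glue bottle with an orange cap, 44 mm across, 120 mm tall; origin at the centre of its underside. Leave it alone.
- pot: Small glass pot with a white lid, 56 mm across, 60 mm tall; origin at the centre of its underside. Leave it alone.
There are look-alikes about, which are no part of the job. What is shaped like the cap but green or purple is not meant.

How it is judged:
By the outcome, as a careful person would: the job done as asked, in the order asked, and still so for the second after the job is handed in, with the robot touching nothing.
It also fails if it takes over 58 s, if anything falls off the work surface, if the arm or the gripper's body presses on something with over 40 N, if the wrist force passes 120 N, or if a joint passes its speed limit or range.

## Working session

There is one attempt and no reset: what is moved stays moved. The work goes in short steps, Python scripts to look and compute and a tool call to move; the robot and the scene stay as the last step left them, time stands still between calls to the robot, and variables do not carry over. Pictures are saved under pics/ and viewed, at most 10 in all, crops included, and the job is handed in when it is done.

Besides the shell and the picture viewer there is one more tool, called after "Emit:" as name(argument=value, ...) on one line, values as JSON. move_arm: Moves the arm, as the interface text tells. Its arguments: {"type":"object","properties":{"commands":{"type":"string"},"grip":{"type":"number"},"squeeze":{"type":"number"}},"required":["commands"]}

```bash
ls; mkdir -p pics
python3 - <<'E'
from cell import manip
import cv2,numpy as np
np.set_printoptions(precision=4,suppress=True)
for c in ("top","side"):
    im=manip.snapshot(c); cv2.imwrite(f"pics/{c}0.png",im[:,:,::-1])
    m=manip.camera_model(c); print(c,m)
    for n in ("cap","carrier_a","tape","glue","pot"):
        for d in manip.find_in(c,n): print(n,round(d["confidence"],2),(np.array(d["rect"])*[640,480,640,480]).round(1))
print(manip.get_obs())
E
```

```text
pics
top {'camera_matrix': array([[498.1096,   0.    , 323.5977],
       [  0.    , 498.1096, 248.4998],
       [  0.    ,   0.    ,   1.    ]]), 'position': array([ 0.4904, -0.0777,  1.207 ]), 'rotation': array([-0.0309,  0.7084, -0.7049,  0.0163])}
cap 0.92 [417.8 244.6 449.5 271.9]
cap 0.76 [474.  270.1 500.5 297.2]
cap 0.68 [342.1 227.9 362.5 250.3]
cap 0.65 [396.9 316.5 425.8 343.7]
carrier_a 0.79 [391.6 219.3 456.5 304. ]
carrier_a 0.79 [154.1 241.4 222.1 325. ]
tape 0.7 [304.3 271.7 343.7 304.7]
glue 0.53 [325.1 172.5 348.  198.5]
pot 0.68 [257.8 183.6 278.4 208.5]
side {'camera_matrix': array([[580.0469,   0.    , 317.7723],
       [  0.    , 580.0469, 242.9896],
       [  0.    ,   0.    ,   1.    ]]), 'position': array([-0.1189, -0.8664,  0.715 ]), 'rotation': array([-0.4711,  0.8107, -0.3018,  0.1722])}
cap 0.93 [369.8 266.2 402.9 301.6]
cap 0.82 [408.9 372.3 451.7 410.2]
cap 0.81 [332.1 272.1 359.  302.9]
cap 0.77 [294.4 352.8 326.3 387. ]
carrier_a 0.88 [348.2 247.6 419.8 374. ]
carrier_a 0.61 [169.2 167.8 240.3 264. ]
tape 0.8 [263.8 280.5 303.1 312.3]
tape 0.46 [171.7 170.  239.1 265.4]
glue 0.71 [367.1 217.1 387.  270.9]
pot 0.7 [307.  215.1 333.6 247.7]
{'time': 0.6, 'q': array([ 1.164 ,  0.4231,  1.6299, -0.    ,  1.0886, -0.019 ]), 'joint_vel': array([-0.0005, -0.0007,  0.    , -0.0025, -0.0019,  0.0022]), 'tau': array([ -0.0004, -55.7052, -28.2021,  -0.    ,   0.001 ,  -0.    ]), 'position': array([0.2363, 0.5786, 0.2453]), 'ee_rot': array([ 0.    ,  0.1927,  0.9813, -0.    ]), 'contact_force': array([-0.3748, -0.0886, -0.4277]), 'moment': array([-0.0368,  0.0076,  0.02  ]), 'finger_force': 0.0, 'opening': 0.08550401587347137}
```

View pics/top0.png

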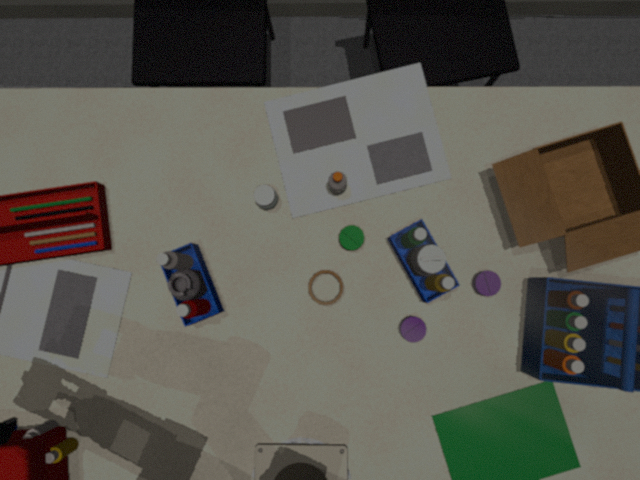

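View pics/side0.png

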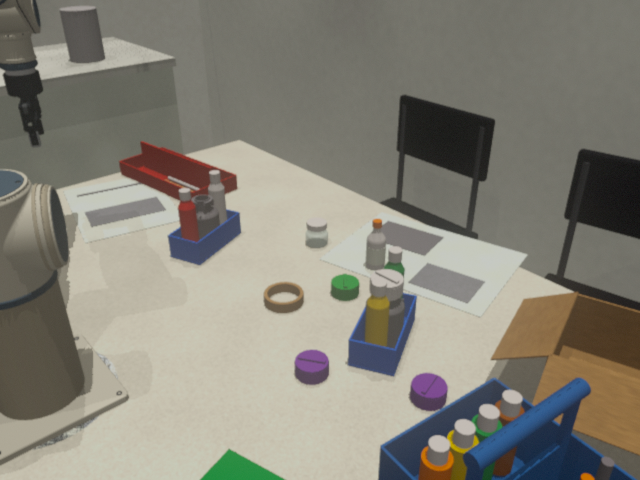

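The top picture shows the candidates for the cap: white (431,259), green (350,238), purple (413,328) and purple (487,283). The white one sits on the carrier at (424,261), so I choose it. The open jar B is at (184,283).

Run:
```python
import cv2,numpy as np
t=cv2.imread("pics/top0.png"); s=cv2.imread("pics/side0.png")
f=lambda im,x,y,w,h:cv2.resize(cv2.convertScaleAbs(im[y:y+h,x:x+w],alpha=1.5),(400,300),interpolation=cv2.INTER_CUBIC)
cv2.imwrite("pics/crop0.png",np.vstack([np.hstack([f(t,368,215,120,90),f(t,128,240,120,90)]),np.hstack([f(s,325,250,120,90),f(s,145,165,120,90)])]))
```

```text
(no output)
```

View pics/crop0.png

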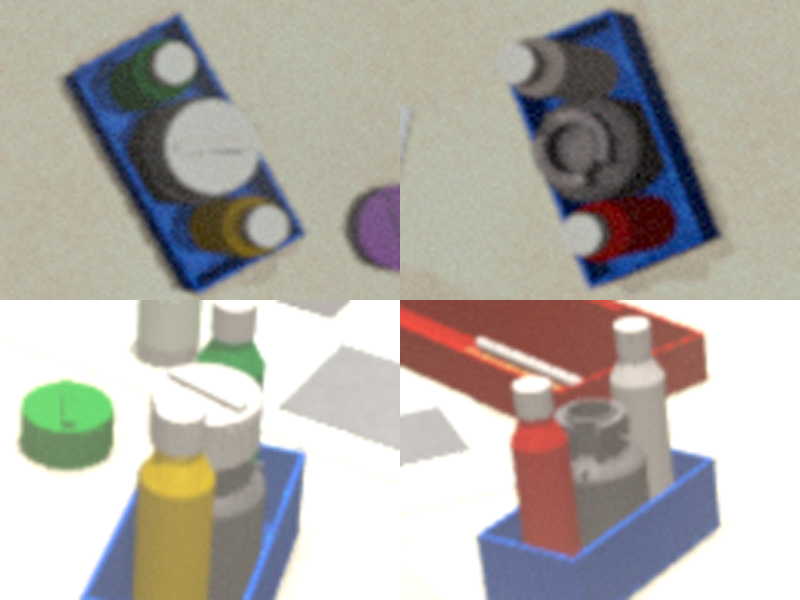

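```bash
cat > h.py <<'E'
import cv2,numpy as np
from cell import manip
from scipy.spatial.transform import Rotation as R
np.set_printoptions(precision=4,suppress=True)
def q2R(q): return R.from_quat(np.roll(q,-1))
def cam(c):
    m=manip.camera_model(c); r=np.array(m["rotation"]); Rm=r if r.shape==(3,3) else q2R(r).as_matrix()
    return m["camera_matrix"],np.array(m["position"]),Rm
def proj(c,P):
    K,p,Rm=cam(c); v=(np.atleast_2d(P)-p)@Rm@K.T; return v[:,:2]/v[:,2:]
def back(c,uv,z):
    K,p,Rm=cam(c); d=Rm@np.linalg.solve(K,[uv[0],uv[1],1]); return p+d*(z-p[2])/d[2]
def ray(c,uv):
    K,p,Rm=cam(c); d=Rm@np.linalg.solve(K,[uv[0],uv[1],1]); return p,d/np.linalg.norm(d)
def tri(a,b):
    (p,d),(q,e)=ray("top",a),ray("side",b); A=np.stack([d,-e],1)
    s=np.linalg.lstsq(A,q-p,rcond=None)[0]; x,y=p+d*s[0],q+e*s[1]; return (x+y)/2,np.linalg.norm(x-y)
E
python3 - <<'E'
from h import *
for c,boxes in (("top",[(385,215,465,308),(150,235,225,330)]),("side",[(345,240,425,300),(170,165,240,235)])):
    im=cv2.imread(f"pics/{c}0.png"); hsv=cv2.cvtColor(im,cv2.COLOR_BGR2HSV)
    print(cam(c)[2][:,2])
    for x0,y0,x1,y1 in boxes:
        sub=hsv[y0:y1,x0:x1]
        for th in ((130,25),(150,25)) if c=="top" else ((170,12),(200,12)):
            m=((sub[...,2]>th[0])&(sub[...,1]<th[1])).astype(np.uint8)
            n,l,st,ce=cv2.connectedComponentsWithStats(m)
            for i in range(1,n):
                if 20<st[i,4]<1200: print(c,th,st[i],ce[i]+[x0,y0], back(c,ce[i]+[x0,y0],.172)[:2],back(c,ce[i]+[x0,y0],.145)[:2])
E
```

```text
[ 0.0667  0.0208 -0.9976]
[ 0.5636  0.66   -0.4967]
side (170, 12) [  0   0  19  12 108] [353.3056 245.3241] [ 0.5415 -0.1954] [ 0.5743 -0.1621]
side (170, 12) [ 58  15  19  19 187] [412.0909 262.7059] [ 0.5773 -0.3088] [ 0.6119 -0.281 ]
side (170, 12) [ 1 22 19 12 97] [354.5258 266.866 ] [ 0.4908 -0.2516] [ 0.5211 -0.221 ]
side (170, 12) [62 44  6  6 24] [409.2917 286.625 ] [ 0.5165 -0.356 ] [ 0.5481 -0.3307]
side (170, 12) [70 47 10 10 60] [420.0333 291.    ] [ 0.5202 -0.3762] [ 0.552  -0.3518]
side (200, 12) [  0   0  19  12 107] [353.3832 245.3738] [ 0.5415 -0.1957] [ 0.5743 -0.1623]
side (200, 12) [59 16 13 11 55] [410.1455 260.7455] [ 0.5798 -0.3021] [ 0.6145 -0.274 ]
side (200, 12) [ 1 22 18 10 87] [354.5287 266.5287] [ 0.4915 -0.2508] [ 0.5219 -0.2202]
side (170, 12) [ 0 49  7  8 33] [172.4848 216.9091] [0.3431 0.1329] [0.3661 0.1826]
```

```bash
cat > fit.py <<'E'
from h import *
from scipy.optimize import minimize
a=np.linspace(0,2*np.pi,120,endpoint=False)
def circ(r,z,cx=0): return np.stack([cx+r*np.cos(a),r*np.sin(a),0*a+z],1)
def rect(w,h,z):
    t=np.linspace(-.9,.9,60); o=0*t
    return np.concatenate([np.stack(v,1) for v in ([t*w/2,o+h/2,o+z],[t*w/2,o-h/2,o+z],[o+w/2,t*h/2,o+z],[o-w/2,t*h/2,o+z])])
def grads(c,f):
    im=cv2.GaussianBlur(cv2.imread(f),(0,0),1).astype(np.float32)
    if c=="top": im*=1.6
    return sum(np.hypot(cv2.Sobel(im[...,k],-1,1,0),cv2.Sobel(im[...,k],-1,0,1)) for k in range(3))
def score(p,c,G,curves):
    s=0; Rz=R.from_euler("z",p[2]).as_matrix()
    for P,w in curves:
        uv=proj(c,P@Rz.T+[p[0],p[1],0]).astype(np.float32)
        s+=w*np.minimum(cv2.remap(G,uv[:,0],uv[:,1],cv2.INTER_LINEAR),400).mean()
    return -s
def solve(p0,cs,Gs,curves,d=.008):
    best=None
    for k in range(8):
        rng=np.random.default_rng(k)
        r=minimize(lambda p:sum(score(p,c,Gs[c],curves) for c in cs),p0,method="Nelder-Mead",
          options=dict(initial_simplex=np.vstack([p0]*4)+rng.uniform(-1,1,(4,3))*[d,d,.1],xatol=1e-5,fatol=1e-4,maxiter=400))
        if best is None or r.fun<best.fun: best=r
    return best
if __name__=="__main__":
    Gs={c:grads(c,f"pics/{c}0.png") for c in("top","side")}
    # row-frame: x along the row
    for n,px,ang,mid in (("A",(431,259),None,(circ(.03,.145),1)),("B",(184,283),None,(circ(.025,.125),1))):
        c0=back("top",px,.135)
        ends={"A":((420,234),(448,283)),"B":((168,259),(183,310))}[n]
        e=[back("top",u,.172) for u in ends]; d=e[1]-e[0]; y0=np.arctan2(d[1],d[0])
        print(n,"init",c0[:2],(e[0]+e[1])[:2]/2,y0,np.linalg.norm(d))
        box=(rect(.176,.086,.06),1.5)
        bot=[(circ(r,.172,s),.5) for s in(-.058,.058) for r in(.010,)]
        for cv,lab in (([mid],"mid"),([box],"box"),(bot,"bot"),([mid,box]+bot,"all")):
            for cs in(["top"],["side"],["top","side"]):
                r=solve([c0[0],c0[1],y0],cs,Gs,cv); print(n,lab,cs,r.x,round(np.degrees(r.x[2]),2),round(r.fun,1))
E
python3 fit.py
```

```text
A init [ 0.5406 -0.2858] [ 0.5401 -0.2847] -2.630504372362454 0.11613536009993859
A mid ['top'] [ 0.5397 -0.2834 -2.5495] -146.07 -333.8
A mid ['side'] [ 0.5394 -0.2856 -2.6254] -150.43 -321.7Traceback (most recent call last):
  File "fit.py", line 38, in <module>
    r=solve([c0[0],c0[1],y0],cs,Gs,cv); print(n,lab,cs,r.x,round(np.degrees(r.x[2]),2),round(r.fun,1))
  File "fit.py", line 22, in solve
    r=minimize(lambda p:sum(score(p,c,Gs[c],curves) for c in cs),p0,method="Nelder-Mead",
      options=dict(initial_simplex=np.vstack([p0]*4)+rng.uniform(-1,1,(4,3))*[d,d,.1],xatol=1e-5,fatol=1e-4,maxiter=400))
    res = _minimize_neldermead(fun, x0, args, callback, bounds=bounds,
                               **options)
    fsim[j] = func(sim[j])
              ~~~~^^^^^^^^
    fx = function(np.copy(x), *(wrapper_args + args))
  File "fit.py", line 22, in <lambda>
    r=minimize(lambda p:sum(score(p,c,Gs[c],curves) for c in cs),p0,method="Nelder-Mead",
                        ~~~^^^^^^^^^^^^^^^^^^^^^^^^^^^^^^^^^^^^^
  File "fit.py", line 22, in <genexpr>
    r=minimize(lambda p:sum(score(p,c,Gs[c],curves) for c in cs),p0,method="Nelder-Mead",
                            ~~~~~^^^^^^^^^^^^^^^^^^
  File "fit.py", line 15, in score
    uv=proj(c,P@Rz.T+[p[0],p[1],0]).astype(np.float32)
       ~~~~^^^^^^^^^^^^^^^^^^^^^^^^
  File "h.py", line 10, in proj
    K,p,Rm=cam(c); v=(np.atleast_2d(P)-p)@Rm@K.T; return v[:,:2]/v[:,2:]
           ~~~^^^
  File "h.py", line 7, in cam
    m=manip.camera_model(c); r=np.array(m["rotation"]); Rm=r if r.shape==(3,3) else q2R(r).as_matrix()
ValueError: time passes only in moves, steps and waits
```

Cache the camera models.

```bash
sed -i 's/^def cam(c):/import functools\n@functools.cache\ndef cam(c):/' h.py; python3 fit.py
```

```text
A init [ 0.5406 -0.2858] [ 0.5401 -0.2847] -2.630504372362454 0.11613536009993859
A mid ['top'] [ 0.5397 -0.2834 -2.5495] -146.07 -333.8
A mid ['side'] [ 0.5394 -0.2856 -2.6254] -150.43 -321.7
A mid ['top', 'side'] [ 0.5385 -0.284  -2.6303] -150.71 -653.4
A box ['top'] [ 0.5376 -0.2802 -2.6311] -150.75 -554.0
A box ['side'] [ 0.5441 -0.2828 -2.6371] -151.1 -419.6
A box ['top', 'side'] [ 0.5435 -0.2832 -2.6347] -150.96 -928.6
A bot ['top'] [ 0.541  -0.2851 -2.6266] -150.49 -400.0
A bot ['side'] [ 0.5207 -0.2892 -2.6081] -149.43 -301.6
A bot ['top', 'side'] [ 0.5406 -0.2854 -2.6343] -150.94 -641.3
A all ['top'] [ 0.5407 -0.2846 -2.6303] -150.7 -1250.4
A all ['side'] [ 0.5393 -0.2854 -2.6367] -151.07 -943.9
A all ['top', 'side'] [ 0.5404 -0.285  -2.633 ] -150.86 -2180.4
B init [0.4862 0.2459] [0.4833 0.2525] -2.8291872413544623 0.11128494614277883
B mid ['top'] [ 0.4841  0.2619 -2.8968] -165.97 -336.5
B mid ['side'] [ 0.5227  0.3028 -2.4606] -140.98 -207.8
B mid ['top', 'side'] [ 0.4835  0.2615 -2.7263] -156.21 -495.8
B box ['top'] [ 0.4881  0.2435 -2.7391] -156.94 -562.3
B box ['side'] [ 0.487   0.2604 -2.8382] -162.62 -321.7
B box ['top', 'side'] [ 0.4864  0.2532 -2.8802] -165.02 -829.5
B bot ['top'] [ 0.4659  0.2529 -2.7369] -156.82 -369.2
B bot ['side'] [ 0.4812  0.2583 -2.7253] -156.15 -398.9
B bot ['top', 'side'] [ 0.4696  0.2484 -2.7469] -157.38 -686.7
B all ['top'] [ 0.49    0.2436 -2.745 ] -157.28 -1058.9
B all ['side'] [ 0.4802  0.2587 -2.8002] -160.44 -832.1
B all ['top', 'side'] [ 0.4832  0.2599 -2.7519] -157.67 -1947.6
```

```bash
cat > b.py <<'E'
from fit import *
Gs={c:grads(c,f"pics/{c}0.png") for c in("top","side")}
e=[back("top",u,.172) for u in((163.4,258.6),(182.6,309.6))]; d=e[1]-e[0]; y0=np.arctan2(d[1],d[0]); m=(e[0]+e[1])/2
print(m,np.degrees(y0),np.linalg.norm(d),back("top",(179.6,284.4),.126))
box=(rect(.176,.086,.06),1.5); bot=[(circ(.010,.172,s),.5) for s in(-.058,.058)]; mid=[(circ(.025,.125),1)]
for cv,lab in ((mid,"mid"),([box],"box"),(bot,"bot"),(mid+[box]+bot,"all")):
    for cs in(["top"],["side"],["top","side"]):
        r=solve([m[0],m[1],y0],cs,Gs,cv,.004); print(lab,cs,r.x,round(np.degrees(r.x[2]),2),round(r.fun,1))
out=[]
for nm,p,(x,y),(x2,y2),rr in (("A",[.5404,-.285,-2.633],(368,215),(325,245),.03),("B",r.x,(128,240),(145,165),.025)):
    Rz=R.from_euler("z",p[2]).as_matrix()
    for c,(u,v) in(("top",(x,y)),("side",(x2,y2))):
        im=cv2.convertScaleAbs(cv2.resize(cv2.imread(f"pics/{c}0.png")[v:v+90,u:u+120],(400,300),interpolation=cv2.INTER_CUBIC),alpha=1.4)
        for P in [rect(.176,.086,.06),circ(.01,.172,-.058),circ(.01,.172,.058),circ(rr,.145 if nm=="A" else .125)]:
            for q in (proj(c,P@Rz.T+[p[0],p[1],0])-[u,v]+.5)/.3: cv2.circle(im,tuple(int(t) for t in q),0,(255,0,255),-1)
        out.append(im)
cv2.imwrite("pics/ov.png",np.vstack([np.hstack(out[:2]),np.hstack(out[2:])]))
E
python3 b.py
```

```text
[0.4841 0.2578 0.172 ] -157.8647312409432 0.11429448865334958 [0.4831 0.2582 0.126 ]
mid ['top'] [ 0.4841  0.2619 -2.7152] -155.57 -336.8
mid ['side'] [ 0.4803  0.2586 -2.7873] -159.7 -174.3
mid ['top', 'side'] [ 0.4834  0.2615 -2.6795] -153.52 -495.9
box ['top'] [ 0.4857  0.2521 -2.8726] -164.59 -540.7
box ['side'] [ 0.487   0.2606 -2.8381] -162.61 -321.8
box ['top', 'side'] [ 0.4864  0.2532 -2.8797] -165.0 -829.6
bot ['top'] [ 0.4657  0.2532 -2.7416] -157.08 -369.4
bot ['side'] [ 0.4813  0.2574 -2.7276] -156.28 -398.9
bot ['top', 'side'] [ 0.4814  0.2556 -2.748 ] -157.45 -671.9
all ['top'] [ 0.4839  0.2601 -2.7513] -157.64 -1123.5
all ['side'] [ 0.4801  0.2587 -2.8025] -160.57 -832.0
all ['top', 'side'] [ 0.4832  0.2599 -2.7518] -157.66 -1947.5
```

View pics/ov.png

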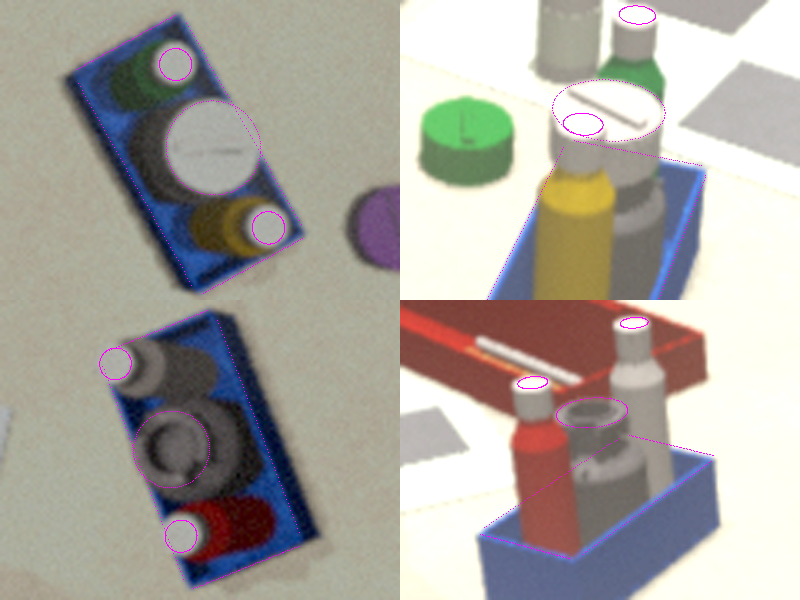

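The overlay matches both carriers. The cap crop confirms white with a rib, on A at about (0.540, -0.285) with its rib at yaw -86°. B is near (0.483, 0.259), with its slots at yaw 47°. I'll move above A now.

Create go.py:
```python
import sys
from h import *
def go(x,y,z,yaw,p=None,q=None):
    o=manip.get_obs(); p=o["position"] if p is None else p; Rm=q2R(o["ee_rot"] if q is None else q)
    T=np.radians(yaw); Y=[np.cos(T),np.sin(T),0]; Z=[0,0,-1]; D=R.from_matrix(np.stack([np.cross(Y,Z),Y,Z],1))
    s=Rm.inv().apply(np.array([x,y,z])-p)/.8; w=np.degrees((Rm.inv()*D).as_rotvec())/30
    yv=Rm.as_matrix()[:,1]
    print("t",o["time"],"p",o["position"],"yaw",round(np.degrees(np.arctan2(yv[1],yv[0])),2),"q6",o["q"][5],"F",o["contact_force"],"M",o["moment"],"open",o["opening"],"ff",o["finger_force"])
    print("shift",s,"rot",w)
if __name__=="__main__": go(*map(float,sys.argv[1:5]))
```

```text
(no output)
```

Emit:
move_arm(commands="-0.76 -0.856 0 0 0 1;-0.76 -0.856 0 0 0 1;-0.76 -0.856 0 0 0 1;-0.76 -0.856 0 0 0 1;-0.76 -0.856 0 0 0 1;-0.76 -0.856 0 0 0 1;-0.76 -0.856 0 0 0 1;-0.76 -0.856 0 0 0 1", grip=1)

```text
time: 1.4
position: [0.3694, 0.1995, 0.2457]
ee_rot: [0.0, 0.44, 0.898, 0.0]
contact_force: [0.9, -0.1, -0.4]
opening: 0.0852
finger_force: 0.0
```

```bash
python3 go.py .5404 -.285 .245 -86
```

```text
t 1.4 p [0.3694 0.1995 0.2457] yaw 37.81 q6 -0.19301522741863913 F [ 0.9454 -0.0785 -0.3644] M [ 0.0446 -0.0261  0.0394] open 0.08522329960772072 ff 0.0
shift [-0.6095 -0.2025  0.0008] rot [ 0.0018 -0.002   4.1271]
```

Emit:
move_arm(commands="-0.61 -0.202 0 0 0 1;-0.61 -0.202 0 0 0 1;-0.61 -0.202 0 0 0 1;-0.61 -0.202 0 0 0 1;-0.61 -0.202 0 0 0 1;-0.61 -0.202 0 0 0 1;-0.61 -0.202 0 0 0 1;-0.61 -0.202 0 0 0 1")

```text
time: 2.2
position: [0.5027, -0.1782, 0.2456]
ee_rot: [0.0, 0.658, 0.753, 0.0]
contact_force: [1.1, 0.1, 0.0]
opening: 0.0853
finger_force: 0.0
```

```bash
python3 go.py .5404 -.285 .245 -86
```

```text
t 2.2 p [ 0.5027 -0.1782  0.2456] yaw 7.75 q6 -0.49841267126904293 F [1.087  0.1313 0.034 ] M [ 0.0096  0.0299 -0.055 ] open 0.08526464226087999 ff 0.0
shift [-0.1387  0.0287  0.0008] rot [ 0.0012 -0.0007  3.1252]
```

Emit:
move_arm(commands="-0.139 0.029 0 0 0 1;-0.139 0.029 0 0 0 1;-0.139 0.029 0 0 0 1;-0.139 0.029 0 0 0 1;-0.139 0.029 0 0 0 1;-0.139 0.029 0 0 0 1;-0.139 0.029 0 0 0 1;-0.139 0.029 0 0 0 1")

```text
time: 3.0
position: [0.5404, -0.2824, 0.2455]
ee_rot: [0.0, 0.83, 0.558, 0.0]
contact_force: [0.4, -0.7, 0.5]
opening: 0.0853
finger_force: 0.0
```

Emit:
move_arm(commands="0 0 0 0 0 1;0 0 0 0 0 1;0 0 0 0 0 1;0 0 0 0 0 1;0 0 0 0 0 1;0 0 0 0 0 1;0 0 0 0 0 1;0 0 0 0 0 1")

```text
time: 3.8
position: [0.5404, -0.2829, 0.2454]
ee_rot: [0.0, 0.946, 0.324, 0.0]
contact_force: [-0.2, 0.3, -0.3]
opening: 0.0855
finger_force: 0.0
```

Emit:
move_arm(commands="0 0 0 0 0 1;0 0 0 0 0 1;0 0 0 0 0 1;0 0 0 0 0 1;0 0 0 0 0 1;0 0 0 0 0 1;0 0 0 0 0 1;0 0 0 0 0 1")

```text
time: 4.6
position: [0.5403, -0.2829, 0.2453]
ee_rot: [-0.0, 0.998, 0.068, -0.0]
contact_force: [-0.1, -0.2, 0.1]
opening: 0.085
finger_force: 0.0
```

```bash
python3 go.py .5404 -.285 .131 -82.25
```

```text
t 4.6 p [ 0.5403 -0.2829  0.2453] yaw -82.16 q6 0.9320409515436126 F [-0.0678 -0.2186  0.104 ] M [ 0.0124 -0.042  -0.0041] open 0.0850035076121922 ff 0.0
shift [-0.0003  0.0026  0.1429] rot [-0.      0.      0.0031]
```

Emit:
move_arm(commands="0 0.0025 0.05 0 0 0;0 0.0025 0.1 0 0 0;0 0.0025 0.12 0 0 0;0 0.0025 0.13 0 0 0;0 0.0025 0.14 0 0 0;0 0.0025 0.143 0 0 0;0 0.0025 0.143 0 0 0;0 0.0025 0.143 0 0 0")

```text
time: 5.4
position: [0.5413, -0.2853, 0.132]
ee_rot: [0.001, 0.998, 0.068, 0.001]
contact_force: [-0.3, 0.2, -0.3]
opening: 0.0852
finger_force: 0.0
```

Emit:
move_arm(commands="0 0 0 0 0 0;0 0 0 0 0 0;0 0 0 0 0 0;0 0 0 0 0 0;0 0 0 0 0 0;0 0 0 0 0 0;0 0 0 0 0 0;0 0 0 0 0 0", grip=0.5, squeeze=30)

```text
time: 6.2
position: [0.5407, -0.284, 0.1314]
ee_rot: [-0.001, 0.998, 0.068, 0.0]
contact_force: [0.3, 5.0, 3.9]
opening: 0.0593
finger_force: 32.9
```

```bash
python3 go.py .5404 -.285 .131 -82.25
python3 - <<'E'
from h import *
for c in("top","side"): cv2.imwrite(f"pics/{c}1.png",manip.snapshot(c)[:,:,::-1])
f=lambda im,x,y,w,h:cv2.convertScaleAbs(cv2.resize(im[y:y+h,x:x+w],(400,300),interpolation=cv2.INTER_CUBIC),alpha=1.4)
cv2.imwrite("pics/crop1.png",np.hstack([f(cv2.imread("pics/top1.png"),358,205,140,105),f(cv2.imread("pics/side1.png"),315,225,140,105)]))
E
```

```text
t 6.2 p [ 0.5407 -0.284   0.1314] yaw -82.24 q6 0.9306429747143771 F [0.2692 4.9809 3.9314] M [ 0.7446  0.037  -0.1548] open 0.059272992366215686 ff 32.85775322467089
shift [-0.0005  0.0011  0.0006] rot [-0.0023 -0.0004  0.0004]
```

View pics/crop1.png

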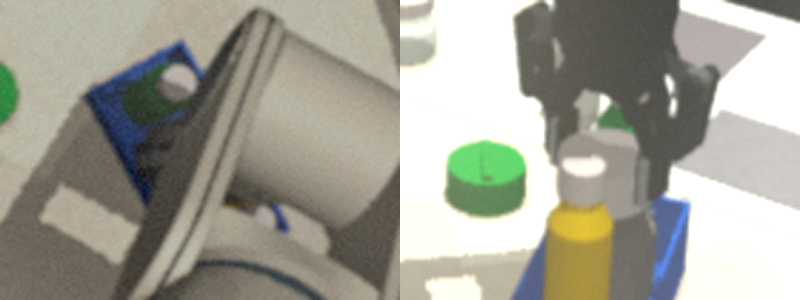

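Emit:
move_arm(commands="0 -0.0015 0 0 0 0;0 -0.0015 0 0 0 0;0 -0.0015 0 0 0 0;0 -0.0015 0.003 0 0 0;0 -0.0015 0.006 0 0 0;0 -0.0015 0.009 0 0 0;0 -0.0015 0.011 0 0 0;0 -0.0015 0.011 0 0 0", grip=0.3, squeeze=100)

```text
time: 7.1
position: [0.5407, -0.2838, 0.1239]
ee_rot: [0.0, 0.998, 0.068, 0.0]
contact_force: [-4.8, 3.6, 16.1]
opening: 0.0581
finger_force: 107.4
```

```bash
python3 go.py .5404 -.2838 .1244 -82.25
```

```text
t 7.1 p [ 0.5407 -0.2838  0.1239] yaw -82.22 q6 0.9320051649875702 F [-4.8264  3.6113 16.0557] M [0.5071 0.692  0.006 ] open 0.05812679089343888 ff 107.4128333578119
shift [-0.0004 -0.0001 -0.0006] rot [ 0.0007 -0.0015  0.0009]
```

Emit:
move_arm(commands="0 0 0 0 0 -0.1;0 0 0 0 0 -0.2;0 0 0 0 0 -0.3;0 0 0 0 0 -0.4;0 0 0 0 0 -0.5;0 0 0 0 0 -0.6;0 0 0 0 0 -0.7;0 0 0 0 0 -0.8")

```text
time: 7.9
position: [0.5416, -0.2832, 0.1239]
ee_rot: [0.0, 0.962, 0.274, 0.001]
contact_force: [-1.7, 6.8, 15.4]
opening: 0.0579
finger_force: 107.3
```

```bash
python3 go.py .5404 -.2838 .1244 -32
```

```text
t 7.9 p [ 0.5416 -0.2832  0.1239] yaw -58.18 q6 0.5116304643947877 F [-1.6504  6.7849 15.4191] M [ 1.0998  0.1951 -0.4047] open 0.05787838337569862 ff 107.27628319655196
shift [-0.0017 -0.0002 -0.0006] rot [ 0.0026 -0.0044 -0.8726]
```

Emit:
move_arm(commands="0 0 0 0 0 -0.1;0 0 0 0 0 -0.2;0 0 0 0 0 -0.3;0 0 0 0 0 -0.4;0 0 0 0 0 -0.55;0 0 0 0 0 -0.7;0 0 0 0 0 -0.86;0 0 0 0 0 -0.86")

```text
time: 8.7
position: [0.5414, -0.2832, 0.1239]
ee_rot: [0.0, 0.876, 0.483, 0.001]
contact_force: [-2.0, 7.1, 16.0]
opening: 0.0576
finger_force: 107.2
```

```bash
python3 go.py .5404 -.2838 .1244 -32
```

```text
t 8.7 p [ 0.5414 -0.2832  0.1239] yaw -32.29 q6 0.06033790156742584 F [-2.004   7.0674 15.9782] M [1.1032 0.2397 0.3714] open 0.05764920113297837 ff 107.24238961644005
shift [-0.0013 -0.0007 -0.0006] rot [ 0.0027 -0.0027 -0.0096]
```

Emit:
move_arm(commands="0 0 -0.005 0 0 0;0 0 -0.01 0 0 0;0 0 -0.015 0 0 0;0 0 -0.02 0 0 0;0 0 -0.025 0 0 0;0 0 -0.03 0 0 0;0 0 -0.035 0 0 0;0 0 -0.04 0 0 0")

```text
time: 9.5
position: [0.5403, -0.2839, 0.1543]
ee_rot: [-0.0, 0.876, 0.482, -0.0]
contact_force: [-0.0, 0.8, -0.6]
opening: 0.0584
finger_force: 106.8
```

```bash
python3 go.py .45 -.02 .24 -32
python3 - <<'E'
from h import *
o=[]
for c,(x,y) in(("top",(358,205)),("side",(325,215))):
    im=manip.snapshot(c)[:,:,::-1]; cv2.imwrite(f"pics/{c}2.png",im)
    o.append(cv2.convertScaleAbs(cv2.resize(im[y:y+105,x:x+140],(400,300),interpolation=cv2.INTER_CUBIC),alpha=1.4))
cv2.imwrite("pics/crop2.png",np.hstack(o))
for d in ((.44,-.02),(.40,.05)):
    print(proj("top",[*d,0]),proj("side",[*d,0]))
for n,z in(("tape",.012),("glue",.1),("pot",.05)):
    for k in manip.find_in("side",n)[:1]: r=np.array(k["rect"])*[640,480,640,480]; print(n,back("side",((r[0]+r[2])/2,(r[1]+r[3])/2),z))
print(back("top",(325.5,287.5),.012),back("top",(350,238),.03))
E
```

```text
t 9.5 p [ 0.5403 -0.2839  0.1543] yaw -32.43 q6 0.06289119954137842 F [-0.0258  0.831  -0.5831] M [0.0035 0.0106 0.0326] open 0.05838623850875996 ff 106.8198002135614
shift [ 0.2179 -0.2722 -0.1071] rot [-0.0004  0.0002 -0.0143]
[[309.8412 302.6896]] [[259.2664 300.2246]]
[[280.7005 319.1776]] [[225.1943 293.0824]]
tape [ 0.4807 -0.0595  0.012 ]
glue [ 0.6439 -0.1671  0.1   ]
pot [0.6766 0.0626 0.05  ]
[ 0.4769 -0.0578  0.012 ] [ 0.5944 -0.1155  0.03  ]
```

View pics/crop2.png

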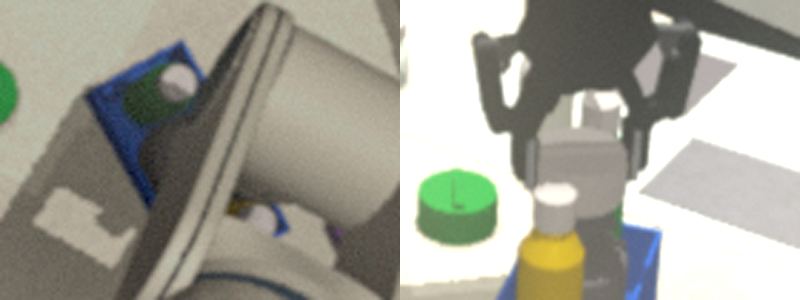

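The cap is off jar A and in the jaws. In the side crop it is lifted above the neck. I'll set it down at the clear spot (0.55, 0.09).

Emit:
move_arm(commands="0 0 -0.06 0 0 0;0.05 -0.03 -0.08 0 0 -0.1;0.401 -0.24 -0.08 0 0 -1;0.401 -0.24 -0.08 0 0 -1;0.401 -0.24 -0.08 0 0 -1;0.401 -0.24 -0.08 0 0 -1;0.401 -0.24 -0.08 0 0 -1;0.401 -0.24 -0.08 0 0 -1")

```text
time: 10.55
position: [0.5493, 0.0648, 0.2181]
ee_rot: [0.0, 0.722, 0.692, -0.0]
contact_force: [0.1, 0.5, -1.1]
opening: 0.0581
finger_force: 107.2
```

```bash
python3 go.py .55 .09 .018 -2.4
```

```text
t 10.55 p [0.5493 0.0648 0.2181] yaw -2.42 q6 0.13818596612252587 F [ 0.0654  0.4634 -1.1105] M [-0.0136  0.0223  0.0404] open 0.058079539576040146 ff 107.22385969333118
shift [ 0.0316 -0.0005  0.2501] rot [ 0.0001  0.0001 -0.0008]
```

Emit:
move_arm(commands="0.0316 0 0.06 0 0 0;0.0316 0 0.12 0 0 0;0.0316 0 0.18 0 0 0;0.0316 0 0.22 0 0 0;0.0316 0 0.24 0 0 0;0.0316 0 0.248 0 0 0;0.0316 0 0.252 0 0 0;0.0316 0 0.252 0 0 0")

```text
time: 11.35
position: [0.5514, 0.088, 0.0184]
ee_rot: [0.0, 0.722, 0.692, 0.001]
contact_force: [0.2, -0.5, -0.8]
opening: 0.0578
finger_force: 107.2
```

```bash
python3 go.py .55 .09 .0164 -2.4
```

```text
t 11.35 p [0.5514 0.088  0.0184] yaw -2.43 q6 0.17943771283462268 F [ 0.2065 -0.462  -0.848 ] M [ 0.0183 -0.0508  0.0123] open 0.057808582192545005 ff 107.20861734298524
shift [ 0.0024 -0.0019  0.0025] rot [ 0.0029 -0.0006 -0.0011]
```

Go down 1.5 mm more until it touches, then open and rise.

Emit:
move_arm(commands="0 0 0.001 0 0 0;0 0 0.002 0 0 0;0 0 0.002 0 0 0;0 0 0.002 0 0 0;0 0 0.002 0 0 0;0 0 0.002 0 0 0;0 0 0.002 0 0 0;0 0 0.002 0 0 0")

```text
time: 12.15
position: [0.5522, 0.0881, 0.018]
ee_rot: [0.001, 0.722, 0.692, 0.001]
contact_force: [-4.6, -0.7, 17.7]
opening: 0.0578
finger_force: 109.6
```

Emit:
move_arm(commands="0 0 0 0 0 0;0 0 0 0 0 0;0 0 0 0 0 0;0 0 0 0 0 0;0 0 0 0 0 0;0 0 0 0 0 0;0 0 0 0 0 0;0 0 0 0 0 0", grip=1)

```text
time: 12.95
position: [0.5507, 0.0881, 0.0148]
ee_rot: [-0.0, 0.722, 0.692, -0.0]
contact_force: [0.3, -0.2, 0.4]
opening: 0.086
finger_force: 0.0
```

```bash
python3 go.py .55 .09 .0164 -2.4
```

```text
t 12.95 p [0.5507 0.0881 0.0148] yaw -2.42 q6 0.17944610982858536 F [ 0.2997 -0.2245  0.3726] M [0.0211 0.0221 0.0401] open 0.08595781028704225 ff 0.0
shift [ 0.0024 -0.0009 -0.002 ] rot [-0.0003  0.0001 -0.0006]
```

Emit:
move_arm(commands="0 0 -0.002 0 0 0.25;0 0 -0.002 0 0 0.5;0 0 -0.002 0 0 0.75;0 0 -0.002 0 0 1;0 0 -0.002 0 0 1;0 0 -0.002 0 0 1;0 0 -0.002 0 0 1;0 0 -0.002 0 0 1")

```text
time: 13.75
position: [0.5507, 0.0881, 0.0165]
ee_rot: [0.0, 0.876, 0.482, 0.0]
contact_force: [-0.1, 0.2, 0.3]
opening: 0.0854
finger_force: 0.0
```

Emit:
move_arm(commands="0 0 0 0 0 0.25;0 0 0 0 0 0.5;0 0 0 0 0 0.75;0 0 0 0 0 1;0 0 0 0 0 1;0 0 0 0 0 1;0 0 0 0 0 1;0 0 0 0 0 1")

```text
time: 14.55
position: [0.5507, 0.088, 0.0165]
ee_rot: [-0.0, 0.971, 0.239, -0.0]
contact_force: [0.3, -0.2, -0.1]
opening: 0.085
finger_force: 0.0
```

Emit:
move_arm(commands="0 0 0 0 0 0.25;0 0 0 0 0 0.5;0 0 0 0 0 0.75;0 0 0 0 0 1;0 0 0 0 0 1;0 0 0 0 0 1;0 0 0 0 0 1;0 0 0 0 0 1")

```text
time: 15.35
position: [0.5507, 0.088, 0.0165]
ee_rot: [0.0, 1.0, -0.02, -0.0]
contact_force: [0.1, -0.5, 1.0]
opening: 0.0853
finger_force: 0.0
```

```bash
python3 go.py .5507 .0881 .0165 -92.4
```

```text
t 15.35 p [0.5507 0.088  0.0165] yaw -92.32 q6 1.7484992055135484 F [ 0.074  -0.5481  0.9586] M [-0.0729  0.0235  0.0183] open 0.08534695145543435 ff 0.0
shift [ 0.     -0.0001  0.    ] rot [0.     0.0001 0.0027]
```

Emit:
move_arm(commands="0 0 0 0 0 0;0 0 0 0 0 0;0 0 0 0 0 0;0 0 0 0 0 0;0 0 0 0 0 0;0 0 0 0 0 0;0 0 0 0 0 0;0 0 0 0 0 0", grip=0.3, squeeze=40)

```text
time: 16.15
position: [0.5507, 0.088, 0.0169]
ee_rot: [0.0, 1.0, -0.021, 0.0]
contact_force: [-1.1, -0.1, 6.6]
opening: 0.0594
finger_force: 43.0
```

Emit:
move_arm(commands="0 0 0 0 0 0;0 0 0 0 0 0;0 0 -0.01 0 0 0;0 0 -0.03 0 0 0;0 0 -0.08 0 0 0;0 0 -0.14 0 0 0;0 0 -0.2 0 0 0;0 0 -0.25 0 0 0", squeeze=115)

```text
time: 16.95
position: [0.5509, 0.0881, 0.2202]
ee_rot: [-0.0, 1.0, -0.021, 0.001]
contact_force: [0.6, -0.2, -1.3]
opening: 0.0573
finger_force: 122.6
```

```bash
python3 go.py .4832 .2590 .215 -39.1
```

```text
t 16.95 p [0.5509 0.0881 0.2202] yaw -92.41 q6 1.7500760666341169 F [ 0.603  -0.1867 -1.3119] M [ 0.0218 -0.0253  0.0061] open 0.05733482610046125 ff 122.60790956555866
shift [-0.0936 -0.2099  0.0064] rot [ 0.0014 -0.0048 -1.7769]
```

```bash
cat > ref.py <<'E'
from fit import *
import os
if not os.path.exists("pics/avg_top.png"):
    for c in("top","side"):
        cv2.imwrite(f"pics/avg_{c}.png",np.mean([manip.snapshot(c).astype(float) for _ in range(5)],0).round().astype(np.uint8)[:,:,::-1])
Gs={c:grads(c,f"pics/avg_{c}.png") for c in("top","side")}
box=(rect(.176,.086,.06),1.5)
for n,p0 in (("A",[.541,-.2835,-2.633]),("B",[.4835,.259,-2.752])):
    for lab,cv in (("flange",[(circ(.025,.125),1),(circ(.019,.128),.5)]),("shoulder",[(circ(.036,.095),1)]),("bot12",[(circ(.012,.172,s),.5) for s in(-.058,.058)]),("bot11",[(circ(.011,.172,s),.5) for s in(-.058,.058)]),("box",[box])):
        for cs in(["top"],["side"],["top","side"]):
            r=solve(p0,cs,Gs,cv,.003); print(n,lab,cs,r.x,round(np.degrees(r.x[2]),2),round(r.fun,1))
g=lambda c,x,y:cv2.convertScaleAbs(cv2.resize(cv2.imread(f"pics/avg_{c}.png")[y:y+90,x:x+120],(400,300),interpolation=cv2.INTER_CUBIC),alpha=1.4)
cv2.imwrite("pics/crop3.png",np.vstack([np.hstack([g("top",368,215),g("side",325,245)]),np.hstack([g("top",128,240),g("side",145,165)])]))
E
python3 ref.py
```

```text
A flange ['top'] [ 0.5422 -0.2863 -2.6929] -154.29 -353.2
A flange ['side'] [ 0.5438 -0.2992 -2.219 ] -127.14 -347.6
A flange ['top', 'side'] [ 0.5475 -0.2887 -2.8981] -166.05 -681.7
A shoulder ['top'] [ 0.5421 -0.2851 -2.5668] -147.06 -259.9
A shoulder ['side'] [ 0.5687 -0.2663 -3.2063] -183.71 -228.1
A shoulder ['top', 'side'] [ 0.5427 -0.2851 -2.5569] -146.5 -423.3
A bot12 ['top'] [ 0.541  -0.283  -2.6472] -151.68 -400.0
A bot12 ['side'] [ 0.5399 -0.2885 -2.6357] -151.01 -318.0
A bot12 ['top', 'side'] [ 0.5413 -0.2863 -2.6349] -150.97 -711.4
A bot11 ['top'] [ 0.5401 -0.2837 -2.6346] -150.95 -400.0
A bot11 ['side'] [ 0.54   -0.2892 -2.6322] -150.81 -309.0
A bot11 ['top', 'side'] [ 0.5405 -0.2864 -2.6389] -151.2 -703.9
A box ['top'] [ 0.5372 -0.2806 -2.6293] -150.65 -571.3
A box ['side'] [ 0.5439 -0.283  -2.6368] -151.08 -429.3
A box ['top', 'side'] [ 0.5435 -0.2832 -2.6334] -150.88 -984.2
B flange ['top'] [ 0.4243  0.2893 -2.504 ] -143.47 -338.3
B flange ['side'] [ 0.4811  0.2602 -2.628 ] -150.57 -262.9
B flange ['top', 'side'] [ 0.4523  0.293  -3.0546] -175.01 -711.9
B shoulder ['top'] [ 0.4743  0.2637 -2.3662] -135.57 -229.9
B shoulder ['side'] [ 0.5058  0.1991 -3.7901] -217.16 -206.5
B shoulder ['top', 'side'] [ 0.4777  0.2476 -2.5723] -147.38 -330.9
B bot12 ['top'] [ 0.4946  0.2594 -3.3394] -191.33 -314.6
B bot12 ['side'] [ 0.4795  0.2572 -2.7467] -157.38 -399.5
B bot12 ['top', 'side'] [ 0.4899  0.2605 -3.0599] -175.32 -594.3
B bot11 ['top'] [ 0.4976  0.2573 -3.2973] -188.92 -318.5
B bot11 ['side'] [ 0.4807  0.2559 -2.7447] -157.26 -399.5
B bot11 ['top', 'side'] [ 0.49    0.2574 -3.0122] -172.59 -582.5
B box ['top'] [ 0.474   0.2607 -2.9443] -168.7 -403.5
B box ['side'] [ 0.4872  0.2609 -2.8375] -162.58 -338.4
B box ['top', 'side'] [ 0.4858  0.2647 -2.9132] -166.91 -697.7
```

View pics/crop3.png

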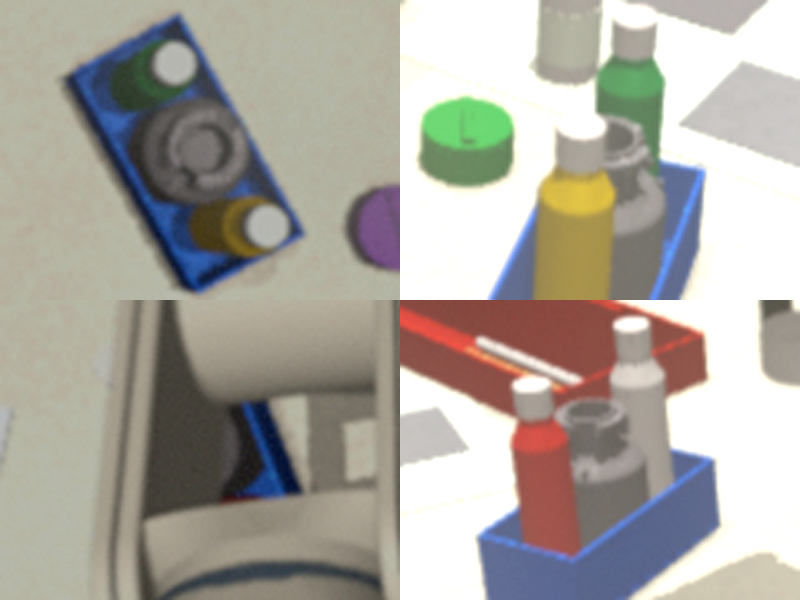

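```bash
cat > ref2.py <<'E'
from fit import *
import fit
def score(p,c,G,curves):
    s=0; Rz=R.from_euler("z",p[2]).as_matrix()
    for P,w in curves:
        uv=proj(c,P@Rz.T+[p[0],p[1],0]).astype(np.float32)
        s+=w*np.sqrt(cv2.remap(G,uv[:,0],uv[:,1],cv2.INTER_LINEAR)).mean()
    return -s
fit.score=score
t0={c:grads(c,f"pics/{c}0.png") for c in("top",)}; a={c:grads(c,f"pics/avg_{c}.png") for c in("top","side")}
b=lambda r:[(circ(r,.172,s),1) for s in(-.058,.058)]
fl=[(circ(.025,.125),1),(circ(.025,.120),.4),(circ(.019,.128),.5)]; bx=[(rect(.176,.086,.06),2)]
for n,p0,Gt in (("A",[.541,-.2835,-2.633],a["top"]),("B",[.4835,.259,-2.752],t0["top"])):
    Gs={"top":Gt,"side":a["side"]}
    for lab,cv in (("fl+b12",fl+b(.012)),("fl+b11",fl+b(.011)),("fl+b12+bx",fl+b(.012)+bx),("b12+bx",b(.012)+bx)):
        for cs in(["top"],["side"],["top","side"]):
            r=solve(p0,cs,Gs,cv,.003); print(n,lab,cs,r.x,round(np.degrees(r.x[2]),2),round(r.fun,1))
E
python3 ref2.py
python3 - <<'E'
import sys; sys.path.insert(0,'.')
from h import *
# bottle-cap subpixel blobs, B white caps in top0 and A in avg_top (grey level contrast print)
for f,pts in(("top0",((163.4,258.6),(182.6,309.6))),("avg_top",((420.2,233.8),(448,283.3)))):
    im=cv2.imread(f"pics/{f}.png"); g=cv2.GaussianBlur(im,(0,0),.7)
    for u,v in pts:
        print(f,g[int(v),int(u)-9:int(u)+10].min(1))
E
```

```text
A fl+b12 ['top'] [ 0.5413 -0.2847 -2.6315] -150.77 -82.0
A fl+b12 ['side'] [ 0.5374 -0.2829 -2.5574] -146.53 -63.7
A fl+b12 ['top', 'side'] [ 0.5411 -0.285  -2.6307] -150.73 -143.6
A fl+b11 ['top'] [ 0.5414 -0.2848 -2.6327] -150.84 -79.3
A fl+b11 ['side'] [ 0.5417 -0.2896 -2.6767] -153.37 -63.1
A fl+b11 ['top', 'side'] [ 0.5413 -0.2854 -2.6299] -150.68 -139.8
A fl+b12+bx ['top'] [ 0.5412 -0.2845 -2.633 ] -150.86 -127.0
A fl+b12+bx ['side'] [ 0.5393 -0.286  -2.629 ] -150.63 -96.7
A fl+b12+bx ['top', 'side'] [ 0.5411 -0.2847 -2.6304] -150.71 -222.6
A b12+bx ['top'] [ 0.5412 -0.2842 -2.6317] -150.79 -99.0
A b12+bx ['side'] [ 0.5389 -0.2864 -2.6308] -150.73 -72.0
A b12+bx ['top', 'side'] [ 0.5411 -0.2845 -2.6295] -150.66 -169.6
B fl+b12 ['top'] [ 0.4838  0.26   -2.7375] -156.85 -72.8
B fl+b12 ['side'] [ 0.4799  0.2586 -2.7482] -157.46 -73.1
B fl+b12 ['top', 'side'] [ 0.4825  0.2599 -2.7399] -156.99 -142.5
B fl+b11 ['top'] [ 0.4836  0.2595 -2.7402] -157.0 -71.3
B fl+b11 ['side'] [ 0.4798  0.2591 -2.7435] -157.19 -72.4
B fl+b11 ['top', 'side'] [ 0.4824  0.2596 -2.7447] -157.26 -140.8
B fl+b12+bx ['top'] [ 0.4835  0.2594 -2.7452] -157.29 -116.9
B fl+b12+bx ['side'] [ 0.4798  0.2579 -2.7491] -157.51 -100.3
B fl+b12+bx ['top', 'side'] [ 0.4828  0.2595 -2.7458] -157.32 -213.7
B b12+bx ['top'] [ 0.4869  0.2503 -2.8938] -165.8 -85.4
B b12+bx ['side'] [ 0.4796  0.2572 -2.7488] -157.49 -76.5
B b12+bx ['top', 'side'] [ 0.4827  0.2588 -2.7449] -157.27 -158.4
top0 [109 111 114 116 117 118 118 119 119 118 120 121 117 103  76  52  44  50
  60]
top0 [110 109 112 116 118 118 119 119 119 119 119 119 120 117 102  75  49  31
  14]
avg_top [ 39  44  61  89 113 125 127 126 126 126 126 126 126 125 116  94  66  53
  66]
avg_top [ 30  43  66  95 117 126 127 126 126 125 126 126 126 124 114  90  59  45
  54]
```

Emit:
move_arm(commands="-0.094 -0.212 0 0 0 -0.25;-0.094 -0.212 0 0 0 -0.5;-0.094 -0.212 0 0 0 -0.75;-0.094 -0.212 0 0 0 -1;-0.094 -0.212 0 0 0 -1;-0.094 -0.212 0 0 0 -1;-0.094 -0.212 0 0 0 -1;-0.094 -0.212 0 0 0 -1")

```text
time: 18.25
position: [0.4831, 0.2596, 0.2162]
ee_rot: [0.0, 0.971, 0.237, -0.0]
contact_force: [-0.4, -0.4, -0.8]
opening: 0.058
finger_force: 122.8
```

```bash
python3 go.py .4830 .2608 .165 -38.8
```

```text
t 18.25 p [0.4831 0.2596 0.2162] yaw -62.54 q6 1.563169357014936 F [-0.4113 -0.4258 -0.7823] M [ 0.0035 -0.0106  0.0267] open 0.058013630084473605 ff 122.76526788482442
shift [ 0.0006 -0.0014  0.064 ] rot [-0.      0.0013 -0.7914]
```

Emit:
move_arm(commands="0.0006 -0.0014 0 0 0 -0.25;0.0006 -0.0014 0 0 0 -0.5;0.0006 -0.0014 0.02 0 0 -0.791;0.0006 -0.0014 0.045 0 0 -0.791;0.0006 -0.0014 0.06 0 0 -0.791;0.0006 -0.0014 0.064 0 0 -0.791;0.0006 -0.0014 0.064 0 0 -0.791;0.0006 -0.0014 0.064 0 0 -0.791")

```text
time: 19.05
position: [0.4832, 0.2619, 0.1659]
ee_rot: [0.0, 0.902, 0.433, 0.001]
contact_force: [-0.3, 0.3, -0.2]
opening: 0.0577
finger_force: 122.7
```

```bash
python3 go.py .4830 .2608 .137 -38.8
python3 - <<'E'
from h import *
o=[]
for c,(x,y) in(("top",(128,240)),("side",(145,155))):
    im=manip.snapshot(c)[:,:,::-1]; cv2.imwrite(f"pics/{c}4.png",im)
    o.append(cv2.convertScaleAbs(cv2.resize(im[y:y+90,x:x+120],(400,300),interpolation=cv2.INTER_CUBIC),alpha=1.4))
cv2.imwrite("pics/crop4.png",np.hstack(o))
E
```

```text
t 19.05 p [0.4832 0.2619 0.1659] yaw -38.72 q6 1.1509926186752266 F [-0.2843  0.3398 -0.2036] M [-0.0188 -0.0003  0.    ] open 0.05768308629488469 ff 122.72657559486106
shift [-0.0013  0.0007  0.0362] rot [ 0.0008 -0.0017  0.0025]
```

View pics/crop4.png

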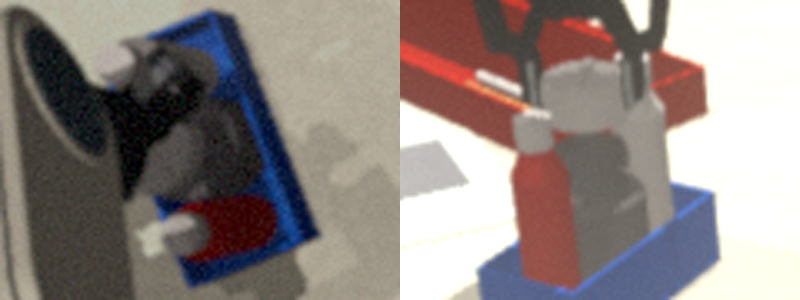

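Run:
```python
from ref2 import *
print("----")
G={"side":grads("side","pics/side4.png")}; z=.1659-.0167
def half(r,z,lo,hi):
    t=np.linspace(lo,hi,80); return np.stack([r*np.cos(t),r*np.sin(t),0*t+z],1)
# side silhouettes: vertical lines at +-right direction
rt=np.array([.76,-.65]); h=np.linspace(.004,.026,30)
sil=np.concatenate([np.stack([s*.03*rt[0]+0*h,s*.03*rt[1]+0*h,z+h],1) for s in(-1,1)])
top=circ(.03,z+.03); 
p0=[.4832,.2619,0]
f=lambda e: score([p0[0]+e*rt[0],p0[1]+e*rt[1],0],"side",G["side"],[(sil,1)])
es=np.arange(-.008,.008,.0005); v=[f(e) for e in es]; print("cap sil off",es[np.argmin(v)],np.round(v,1))
# jar body/flange silhouettes
Gj=grads("side","pics/avg_side.png")
for nm,r,lo,hi in(("body",.036,.075,.09),("flange",.025,.1205,.1245),("bodylow",.036,.065,.085)):
    h=np.linspace(lo,hi,20)
    sl=np.concatenate([np.stack([s*r*rt[0]+0*h,s*r*rt[1]+0*h,h],1) for s in(-1,1)])
    v=[score([p0[0]+e*rt[0],p0[1]+e*rt[1],0],"side",Gj,[(sl,1)]) for e in es]; print(nm,es[np.argmin(v)],np.round(v,1))
b_=np.array([.4798,.2579])-p0[:2]; print("fit jar off along right",b_@rt)
```

```text
A fl+b12 ['top'] [ 0.5413 -0.2847 -2.6315] -150.77 -82.0
A fl+b12 ['side'] [ 0.5374 -0.2829 -2.5574] -146.53 -63.7
A fl+b12 ['top', 'side'] [ 0.5411 -0.285  -2.6307] -150.73 -143.6
A fl+b11 ['top'] [ 0.5414 -0.2848 -2.6327] -150.84 -79.3
A fl+b11 ['side'] [ 0.5417 -0.2896 -2.6767] -153.37 -63.1
A fl+b11 ['top', 'side'] [ 0.5413 -0.2854 -2.6299] -150.68 -139.8
A fl+b12+bx ['top'] [ 0.5412 -0.2845 -2.633 ] -150.86 -127.0
A fl+b12+bx ['side'] [ 0.5393 -0.286  -2.629 ] -150.63 -96.7
A fl+b12+bx ['top', 'side'] [ 0.5411 -0.2847 -2.6304] -150.71 -222.6
A b12+bx ['top'] [ 0.5412 -0.2842 -2.6317] -150.79 -99.0
A b12+bx ['side'] [ 0.5389 -0.2864 -2.6308] -150.73 -72.0
A b12+bx ['top', 'side'] [ 0.5411 -0.2845 -2.6295] -150.66 -169.6
B fl+b12 ['top'] [ 0.4838  0.26   -2.7375] -156.85 -72.8
B fl+b12 ['side'] [ 0.4799  0.2586 -2.7482] -157.46 -73.1
B fl+b12 ['top', 'side'] [ 0.4825  0.2599 -2.7399] -156.99 -142.5
B fl+b11 ['top'] [ 0.4836  0.2595 -2.7402] -157.0 -71.3
B fl+b11 ['side'] [ 0.4798  0.2591 -2.7435] -157.19 -72.4
B fl+b11 ['top', 'side'] [ 0.4824  0.2596 -2.7447] -157.26 -140.8
B fl+
[... 555 characters left out ...]
1.4 -10.9 -10.5 -10.1  -9.6  -9.   -8.6  -8.1]
body 0.0010000000000000078 [-7.6 -7.5 -7.4 -7.4 -7.4 -7.3 -7.3 -7.2 -7.2 -7.3 -7.5 -7.7 -7.9 -8.
 -8.1 -8.2 -8.3 -8.4 -8.5 -8.3 -8.1 -7.8 -7.4 -7.  -6.6 -6.1 -5.6 -5.
 -4.5 -4.2 -4.1 -4.1]
flange -0.000999999999999994 [-12.4 -12.4 -12.2 -12.1 -11.9 -11.9 -12.1 -12.4 -12.6 -12.8 -12.9 -13.2
 -13.4 -13.6 -13.8 -13.8 -13.6 -13.3 -13.1 -12.8 -12.4 -11.8 -11.3 -10.7
 -10.1 -10.3 -10.5 -10.6 -10.7 -10.8 -10.6 -10.5]
bodylow 0.0005000000000000074 [-5.9 -5.8 -5.9 -6.  -6.2 -6.4 -6.5 -6.7 -7.  -7.4 -7.8 -8.1 -8.4 -8.6
 -8.8 -9.  -9.1 -9.2 -9.1 -8.9 -8.7 -8.4 -8.  -7.6 -7.1 -6.5 -6.  -5.4
 -5.  -4.7 -4.4 -4.3]
fit jar off along right 1.599999999999163e-05
```

```bash
python3 go.py .4827 .2612 .137 -38.8
```

```text
t 19.15 p [0.4832 0.2621 0.1661] yaw -38.7 q6 1.1509053100974707 F [-0.0429  0.1126  0.4451] M [ 0.0461  0.009  -0.0048] open 0.0573539352502039 ff 122.7278473530896
shift [-0.0013  0.0002  0.0364] rot [ 0.0011 -0.0025  0.0032]
```

Emit:
move_arm(commands="0 0 0 0 0 0;0 0 0 0 0 0;0 0 0.008 0 0 0;0 0 0.015 0 0 0;0 0 0.02 0 0 0;0 0 0.022 0 0 0;0 0 0.022 0 0 0;0 0 0.022 0 0 0")

```text
time: 19.95
position: [0.4827, 0.2619, 0.1477]
ee_rot: [-0.0, 0.901, 0.433, -0.0]
contact_force: [-0.0, -0.4, -0.6]
opening: 0.0576
finger_force: 122.7
```

```bash
python3 go.py .4828 .2611 .137 -38.8
```

```text
t 19.95 p [0.4827 0.2619 0.1477] yaw -38.69 q6 1.150732494349603 F [-0.0287 -0.4168 -0.5886] M [0.0002 0.0174 0.0127] open 0.057608814241061845 ff 122.72636393783614
shift [-0.0007  0.0008  0.0133] rot [-0.0001  0.0001  0.0038]
```

Emit:
move_arm(commands="-0.0006 0.0006 0 0 0 0;-0.0006 0.0006 0.003 0 0 0;-0.0006 0.0006 0.006 0 0 0;-0.0006 0.0006 0.009 0 0 0;-0.0006 0.0006 0.012 0 0 0;-0.0006 0.0006 0.014 0 0 0;-0.0006 0.0006 0.014 0 0 0;-0.0006 0.0006 0.014 0 0 0")

```text
time: 20.75
position: [0.4825, 0.2611, 0.1363]
ee_rot: [0.0, 0.901, 0.433, -0.0]
contact_force: [0.3, -0.2, -1.8]
opening: 0.0577
finger_force: 122.8
```

```bash
python3 go.py .4828 .2611 .1265 -38.8
```

```text
t 20.75 p [0.4825 0.2611 0.1363] yaw -38.69 q6 1.1496174883996582 F [ 0.2584 -0.1897 -1.8126] M [-0.0062  0.1141  0.0115] open 0.05772005719074874 ff 122.82027686596848
shift [0.0003 0.0004 0.0123] rot [-0.0005  0.0011  0.0038]
```

Emit:
move_arm(commands="0 0 0.003 0 0 0;0 0 0.006 0 0 0;0 0 0.009 0 0 0;0 0 0.012 0 0 0;0 0 0.014 0 0 0;0 0 0.016 0 0 0;0 0 0.017 0 0 0;0 0 0.017 0 0 0")

```text
time: 21.55
position: [0.4826, 0.2611, 0.1244]
ee_rot: [0.0, 0.901, 0.433, -0.0]
contact_force: [-5.9, -3.6, 15.7]
opening: 0.0581
finger_force: 124.8
```

```bash
python3 go.py .4828 .2611 .1240 -38.8
python3 - <<'E'
from h import *
im=manip.snapshot("side")[:,:,::-1]; x,y=145,165
cv2.imwrite("pics/crop5.png",cv2.convertScaleAbs(cv2.resize(im[y:y+90,x:x+120],(600,450),interpolation=cv2.INTER_CUBIC),alpha=1.6))
E
```

```text
t 21.55 p [0.4826 0.2611 0.1244] yaw -38.69 q6 1.149575041557231 F [-5.9168 -3.6427 15.6685] M [-0.5675  1.0342  0.0142] open 0.058101070133976085 ff 124.79894517338835
shift [0.0001 0.0002 0.0005] rot [0.     0.0001 0.0038]
```

View pics/crop5.png

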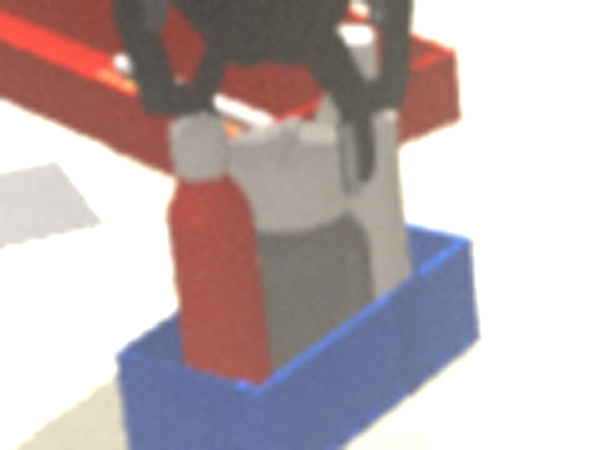

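Emit:
move_arm(commands="0 0 0 0 0 0.1;0 0 0 0 0 0.2;0 0 0 0 0 0.3;0 0 0 0 0 0.4;0 0 0 0 0 0.5;0 0 0 0 0 0.6;0 0 0 0 0 0.7;0 0 0 0 0 0.8")

```text
time: 22.4
position: [0.4825, 0.261, 0.1241]
ee_rot: [0.0, 0.972, 0.236, -0.0]
contact_force: [-5.2, -3.2, 12.5]
opening: 0.0578
finger_force: 124.4
```

```bash
python3 go.py .4828 .2611 .1240 -91
```

```text
t 22.4 p [0.4825 0.261  0.1241] yaw -62.74 q6 1.5699505134323353 F [-5.2085 -3.1759 12.4544] M [-0.4914  0.8902  0.4663] open 0.05784991787496127 ff 124.37076933681965
shift [0.0004 0.0001 0.0002] rot [0.001  0.0004 0.9419]
```

Emit:
move_arm(commands="0 0 0.0005 0 0 0.1;0 0 0.0005 0 0 0.2;0 0 0.0005 0 0 0.3;0 0 0.0005 0 0 0.4;0 0 0.0005 0 0 0.5;0 0 0.0005 0 0 0.6;0 0 0.0005 0 0 0.7;0 0 0.0005 0 0 0.8")

```text
time: 23.2
position: [0.4824, 0.2615, 0.1238]
ee_rot: [-0.0, 1.0, 0.028, -0.0]
contact_force: [-7.0, -0.9, 14.8]
opening: 0.058
finger_force: 124.4
```

```bash
python3 go.py .4828 .2611 .1240 -91
```

```text
t 23.2 p [0.4824 0.2615 0.1238] yaw -86.74 q6 1.9887417779515635 F [-7.0015 -0.8505 14.7501] M [-0.0805  1.0531  0.4905] open 0.05798464195640636 ff 124.41705637495033
shift [ 0.0005  0.0005 -0.0003] rot [-0.0002  0.0004  0.1419]
```

Emit:
move_arm(commands="0 0 0 0 0 0.02;0 0 0 0 0 0.04;0 0 0 0 0 0.06;0 0 0 0 0 0.08;0 0 0 0 0 0.1;0 0 0 0 0 0.11;0 0 0 0 0 0.11;0 0 0 0 0 0.11")

```text
time: 24.0
position: [0.4823, 0.2614, 0.1237]
ee_rot: [-0.0, 1.0, 0.001, -0.0]
contact_force: [-7.5, -0.7, 14.8]
opening: 0.0576
finger_force: 124.5
```

```bash
python3 go.py .4828 .2611 .1240 -91
```

```text
t 24.0 p [0.4823 0.2614 0.1237] yaw -89.94 q6 2.0443303405979774 F [-7.4554 -0.6926 14.8197] M [-0.1145  1.1357  0.3622] open 0.057585358831484565 ff 124.46215270436369
shift [ 0.0007  0.0004 -0.0003] rot [-0.0002  0.0008  0.0354]
```

Emit:
move_arm(commands="0 0 0 0 0 0.02;0 0 0 0 0 0.04;0 0 0 0 0 0.06;0 0 0 0 0 0.08;0 0 0 0 0 0.1;0 0 0 0 0 0.1;0 0 0 0 0 0.1;0 0 0 0 0 0.1")

```text
time: 24.8
position: [0.4823, 0.2618, 0.1238]
ee_rot: [-0.0, 1.0, -0.026, -0.0]
contact_force: [-6.8, 1.0, 13.2]
opening: 0.0577
finger_force: 124.4
```

```bash
python3 go.py .4828 .2611 .1240 -93
```

```text
t 24.8 p [0.4823 0.2618 0.1238] yaw -92.93 q6 2.0965282396630824 F [-6.7849  0.9897 13.2468] M [0.2829 1.1404 0.475 ] open 0.057709224338515476 ff 124.37443161383271
shift [ 0.0006  0.0009 -0.0003] rot [-0.0014  0.0003  0.0022]
```

Emit:
move_arm(commands="0 0 0 0 0 0.02;0 0 0 0 0 0.04;0 0 0 0 0 0.06;0 0 0 0 0 0.08;0 0 0 0 0 0.1;0 0 0 0 0 0.1;0 0 0 0 0 0.1;0 0 0 0 0 0.1")

```text
time: 25.6
position: [0.4824, 0.2622, 0.1238]
ee_rot: [-0.0, 0.999, -0.05, 0.0]
contact_force: [-8.3, 3.0, 12.7]
opening: 0.0574
finger_force: 124.3
```

```bash
python3 go.py .4828 .2611 .1240 -93
```

```text
t 25.6 p [0.4824 0.2622 0.1238] yaw -95.78 q6 2.1473026085987392 F [-8.3126  2.9566 12.6617] M [0.6222 1.2065 1.4683] open 0.05741850717327952 ff 124.30043592816219
shift [ 0.0006  0.0013 -0.0003] rot [-0.0013 -0.0009 -0.0926]
```

Emit:
move_arm(commands="0 0 0 0 0 -0.03;0 0 0 0 0 -0.06;0 0 -0.002 0 0 -0.06;0 0 -0.004 0 0 -0.06;0 0 -0.006 0 0 -0.06;0 0 -0.008 0 0 -0.06;0 0 -0.008 0 0 -0.06;0 0 -0.008 0 0 -0.06")

```text
time: 26.4
position: [0.4823, 0.2623, 0.129]
ee_rot: [-0.001, 0.999, -0.036, -0.0]
contact_force: [-4.6, 5.2, -0.3]
opening: 0.0576
finger_force: 124.8
```

```bash
python3 go.py .4828 .2611 .2240 -93
```

```text
t 26.4 p [0.4823 0.2623 0.129 ] yaw -94.16 q6 2.117662689576096 F [-4.5776  5.2375 -0.3423] M [0.9772 0.5794 0.3576] open 0.057586368567188954 ff 124.79853411437944
shift [ 0.0007  0.0012 -0.1188] rot [-0.0025  0.0007 -0.0385]
```

Emit:
move_arm(commands="0 0 0 0 0 0;0 0 0 0 0 0;0 0 0 0 0 0;0 0 0 0 0 0;0 0 0 0 0 0;0 0 0 0 0 0;0 0 0 0 0 0;0 0 0 0 0 0", grip=1)

```text
time: 27.2
position: [0.4827, 0.2612, 0.1289]
ee_rot: [-0.0, 0.999, -0.037, 0.0]
contact_force: [-0.4, 0.6, 0.5]
opening: 0.0855
finger_force: 0.0
```

Emit:
move_arm(commands="0 0 -0.02 0 0 0;0 0 -0.05 0 0 0;0 0 -0.1 0 0 0;0 0 -0.16 0 0 0;0 0 -0.21 0 0 0;0 0 -0.21 0 0 0;0 0 -0.21 0 0 0;0 0 -0.21 0 0 0")

```text
time: 28.0
position: [0.482, 0.2608, 0.2957]
ee_rot: [0.001, 0.999, -0.037, -0.001]
contact_force: [0.6, -0.6, 0.1]
opening: 0.0855
finger_force: 0.0
```

Emit:
move_arm(commands="0.1 -0.3 0 0 0 0;0.1 -0.3 0 0 0 0;0.1 -0.3 0 0 0 0;0.1 -0.3 0 0 0 0;0.1 -0.3 0 0 0 0;0.1 -0.3 0 0 0 0;0.1 -0.3 0 0 0 0;0.1 -0.3 0 0 0 0")

```text
time: 28.8
position: [0.5793, 0.4935, 0.2951]
ee_rot: [0.001, 0.999, -0.037, -0.001]
contact_force: [-0.7, -0.4, -0.4]
opening: 0.085
finger_force: 0.0
```

```bash
python3 go.py .4828 .2611 .2240 -93
python3 - <<'E'
from h import *
o=[]
for c,(x,y) in(("top",(128,240)),("side",(145,155))):
    im=manip.snapshot(c)[:,:,::-1]; cv2.imwrite(f"pics/{c}6.png",im)
    im=np.ascontiguousarray(cv2.convertScaleAbs(cv2.resize(im[y:y+90,x:x+120],(400,300),interpolation=cv2.INTER_CUBIC),alpha=1.4 if c=="top" else 1.0))
    t=np.linspace(0,6.28,60); off=[0,0] if c=="top" else [-.003,-.0025]
    for z,k in((.145,(255,0,255)),(.152,(0,255,255))):
        for q in (proj(c,np.stack([.483+off[0]+.03*np.cos(t),.260+off[1]+.03*np.sin(t),0*t+z],1))-[x,y]+.5)/.3: cv2.circle(im,tuple(int(v) for v in q),0,k,-1)
    o.append(im)
cv2.imwrite("pics/crop6.png",np.hstack(o))
E
```

```text
t 28.8 p [0.5793 0.4935 0.2951] yaw -94.2 q6 2.33422814225511 F [-0.7113 -0.3778 -0.4371] M [-0.0003 -0.0283 -0.0184] open 0.08502784635085417 ff 0.0
shift [-0.0989  0.2984  0.0898] rot [ 0.0048  0.0044 -0.04  ]
```

View pics/crop6.png

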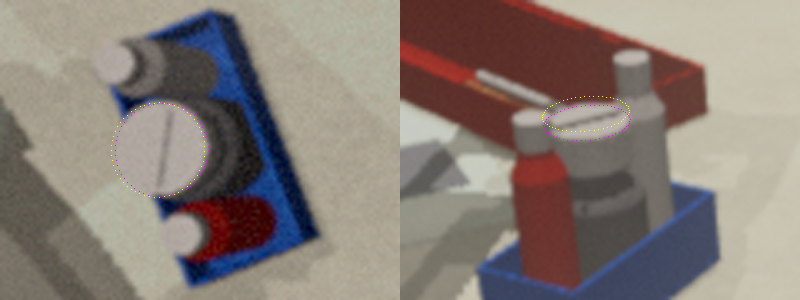

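The final crop shows the cap level on jar B, with its top at the locked height (magenta ring) at crop pixels (160,150) top and (590,120) side. It has sprung up at the stop and nothing is touching it. I'm handing in.

```bash
python3 -c "
from cell import manip
print(manip.job_done())"
```

```text
the job is handed in; nothing more can be done
None
```

I moved the white cap from jar A to jar B, regripping it on the table in between. It was turned to its stop (found by torque), sprang up to the locked height in the last picture, and I handed the job in at about 29 s; the hand-in returned no verdict.

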